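# Knock the stuck fuel can out of the fondue burner base

### The job

The fuel can is jammed in the fondue burner base: take the knock-out tool, put its rod through the access hole in the red rear wall and push the can out of the mouth until it stands wholly clear on the apron. Then lay the tool back on the dark slate and gently stand the can upright, fully on the round cork mat. Do not disturb the other things on the board.

Things in the scene. Friction and masses are not known exactly. Their poses are not given: they have to be found in the camera images.
- burner_base: Aluminium burner base, fixed, 80 mm wide (x), 192 mm long (y), 115 mm high, round dark grate on its roof. Origin at board height under the pocket's middle, z up. The pocket runs along its y: 60 mm wide, floor 35 mm and roof underside 107 mm above the board; red rear wall, 10 mm thick, outer face at y = -40 mm; roof and side walls up to the open mouth at y = +42 mm; beyond it the apron.
- access_hole (a point): Centre of the access hole at the outer face of the red rear wall of the burner base: square, 22 by 22 mm, 65 mm above the board, level with the middle of the can; the way in is along the base's +y. Its axes are those of the burner base.
- mouth (a point): Centre of the open mouth of the pocket, 65 mm above the board, at the base's y = +42 mm, 82 mm from the access hole.
- apron (a point): Middle of the apron, on its floor, at the base's y = +93 mm: the pocket's floor (35 mm above the board) goes on from the mouth to y = +144 mm, with 8 mm high rails at both sides (inner faces 60 mm apart) and an 8 mm high end lip at y = +144 to +152 mm. Open above; a can pushed out slowly stays standing there.
- clip_pad (a point): Steel clip under the pocket's roof, hidden; this point is the middle of its underside. A spring presses it down on the can's top and makes the can stick: pushing takes roughly 8 to 16 N, and much less once the can has moved about 50 mm and is past the clip. Nothing to operate.
- fuel_can: The stuck part: closed copper-coloured round can, 56 mm in diameter, 60 mm high, with a yellow band, black top, about 0.15 to 0.31 kg. Origin at the centre of its underside, z up. It starts upright inside the pocket, at the base's y = 0 to +8 mm, so that its front is 6 to 14 mm inside the mouth and cannot be gripped.
- tool: Knock-out tool, 230 mm long, 0.24 kg: wooden handle 100 mm long (x = -50 to +50 mm), 26 mm wide (y), 32 mm high (z); steel rod, 12 mm thick, from the middle of the handle's front end to the red tip at x = +180 mm. Origin at the centre of the handle's underside, rod axis 16 mm above it. Balances within the handle. Starts flat on the slate, rod in the air.
- tool_tip (a point): Middle of the flat red end of the tool's rod.
- slate: Dark rectangular slab, 180 mm (its x) by 110 mm (its y), 10 mm thick, fixed on the board; origin at the centre of its underside. The tool lies on it at the start and goes back onto it.
- cork_mat: Round cork mat, 120 mm in diameter, 8 mm thick, fixed on the board; origin at the centre of its underside.
- pepper_mill: Bystander: dark wooden pepper mill, 54 mm in diameter, 160 mm high, standing beside the rear of the burner base; origin at the centre of its underside.
- mustard_jar: Bystander: amber jar, 56 mm in diameter, 85 mm high, beside the apron; origin at the centre of its underside.
- kirsch_bottle: Bystander: small green bottle, 48 mm in diameter, 140 mm high, beside the apron; origin at the centre of its underside.
- dip_bowl: Bystander: blue bowl, 110 mm in diameter, 45 mm high, beside the cork mat; origin at the centre of its underside.
- salt_shaker: Bystander: white ceramic salt shaker, 48 mm in diameter, 70 mm high, beside the rear of the burner base; origin at the centre of its underside.
Not all that is in view belongs to the job. There is more than one size of the slate; the job needs the larger.

How it is judged (in metres and radians):
On the way, in this order (a step that is already met when the one before it is completed fails the run):
1. the tool's tip is through the access hole, in the pocket (y of tool_tip in the frame of burner_base between -0.035 and 0.15 m and x of tool_tip in the frame of burner_base between -0.02 and 0.02 m and z of tool_tip in the frame of burner_base between 0.045 and 0.085 m), for 0.05 s.
2. the can stands wholly out of the mouth on the apron, with the tool's rod still reaching through the pocket behind it (y of fuel_can in the frame of burner_base between 0.07 and 0.15 m and z of fuel_can in the frame of burner_base between 0.03 and 0.045 m and y of tool_tip in the frame of burner_base between 0.01 and 0.15 m and x of tool_tip in the frame of burner_base between -0.03 and 0.03 m and angle between fuel_can's own z axis and vertical below 0.2 rad), for 0.1 s.
At the end, for the whole second after the job is handed in: The can stands upright (within 0.1 rad) and at rest on the cork mat, its centre within 34 mm of the mat's centre; the tool lies level (within 0.15 rad) and at rest on the slate, the middle of its handle over the slab (horizontal distance between fuel_can and cork_mat below 0.034 m and angle between fuel_can's own z axis and vertical below 0.1 rad and height (world z) of fuel_can between 0.004 and 0.014 m and linear speed of each of fuel_can, tool below 0.02 m/s and x of tool in the frame of slate between -0.095 and 0.095 m and y of tool in the frame of slate between -0.06 and 0.06 m and z of tool in the frame of slate between 0 and 0.05 m and angle between tool's own x axis and vertical between 1.42 and 1.72 rad); the robot touches nothing.
It fails at once if the pepper mill or the mustard jar is disturbed (moved more than 25 mm or tilted more than 0.3 rad) (distance of any of pepper_mill, mustard_jar from where it was at the start of the episode above 0.025 m or angle between any of pepper_mill, mustard_jar's own z axis and vertical above 0.3 rad).
It fails at once if the kirsch bottle or the dip bowl is disturbed (moved more than 25 mm or tilted more than 0.3 rad) (distance of any of kirsch_bottle, dip_bowl from where it was at the start of the episode above 0.025 m or angle between any of kirsch_bottle, dip_bowl's own z axis and vertical above 0.3 rad).
It fails at once if the salt shaker is disturbed (moved more than 25 mm or tilted more than 0.3 rad) (distance of salt_shaker from where it was at the start of the episode above 0.025 m or angle between salt_shaker's own z axis and vertical above 0.3 rad).
It fails at once if the can hits the cork mat hard (more than 60 N) (contact force between fuel_can and cork_mat above 60 N).
It also fails if it takes over 70 s, if anything falls off the work surface, if the arm or the gripper's body presses on something with over 40 N, if the wrist force passes 120 N, or if a joint passes its speed limit or range.

### The arm

A 6-joint arm with a two-finger parallel gripper is mounted at the origin on the work surface. World frame = base frame: x ahead of the robot, y to its left, z up, the work surface at z = 0. Lengths are in mm, angles in rad, forces in N, time in s.
With the tool pointing down it reaches from about 400 to 925 mm from the base axis. Payload 12.5 kg.
Tool frame: the origin (TCP) lies on the centre line of the jaws, within the pads' length; the fingertips stand 17 mm ahead of it and the grasp point (between the pads) lies 2 mm behind it; z points along the fingers, y is the line along which they close (so a half turn about z gives the same grasp; the last joint's range is limited). The gripper opens to 95 mm and grips with 3 to 60 N. Pads are 20 mm wide; open, the fingers measure 119 mm over their backs; the gripper's body (75 mm by 180 mm) begins 59 mm behind the grasp point.
Start: joints at [-1.378, 0.491, 1.559, -0, 1.092, -0.106], TCP at [184.006, -597.316, 231.661] pointing down, gripper open.
Joint ranges: [-3.1, 3.1], [-0.84, 2.19], [0.05, 2.79], [-1.13, 4.28], [0.06, 2.93], [-2.69, 2.69]. Speed limits (rad/s): [2.22, 2.22, 2.79, 3.14, 3.14, 3.14].

### API

Orientations are given as [roll, pitch, yaw] about the fixed x, y, z axes, in that order (R = Rz(yaw) Ry(pitch) Rx(roll)).
In Python, from cell import env gives the robot as it stands.
- The arm moves only by the tool drive_tool, never from a script. Its argument "deltas" is text: rows parted by semicolons, each of 4 numbers parted by spaces: the shift along the world's x, y, z normalised to -1 to 1, where 1 is 100 mm, then the turn about the world's z normalised to -1 to 1, where 1 is 180 degrees. A call has 1 to 10 rows; each row shifts and turns the commanded pose from where the row before left it; what a row does not reach is not made up. A row lasts 1/12 s, in which the tool goes at most 41.7 mm and 7.16 degrees, less where a joint would pass 70% of its speed; a pose out of reach is approached as far as the arm can. A call with a number of a shift or a turn outside -1 to 1 is refused whole. A call with a gripper value outside its range is refused whole. "gripper" is the closure, from 0 (fully open) to 1 (shut), set as the call begins (left out, the last holds). The fingers move at their own pace and stop on an object; the grip force is fixed at half the most. Time passes only in rows, so rows that do not move let the fingers close. It gives the time, the measured TCP pose, the force, the opening and the grip force at its end, in the units of the state.
- env.state(): the state, without advancing time (a new reading comes with each control period).
- env.read_camera(name): name is "scene" or "top" or "wrist"; returns (picture, depth): 480x640x3 uint8, red, green, blue; 480x640 float32, mm along the optical axis (not along the pixel's ray), 0 where there is no reading.
- env.camera_params(name): a dict with "mtx" (3x3 intrinsics, pixels), "camera_from_world" (4x4, takes a point from world to camera coordinates); the wrist camera has in their place "mount" (4x4, takes a point from camera to tool coordinates, whose origin is the TCP and whose axes are the flange's). Camera axes: x right, y down, z forward; pixel columns grow to the right and rows downward; lengths in mm; the calibration is good to about 2 mm. The wrist camera is an equidistant fisheye: a pixel r from the principal point sees the ray r / f radians off the axis. A picture is of the moment at which its call begins: read the wrist's pose just before it. camera_params takes no time and is no camera call.
- env.job_done(): hands the job in; it is judged then, once.
The state is a dict: "t": time; "joints": joint angles; "qvel": joint speeds; "tau": joint torques, N m; "eef_pos": TCP position; "tcp_rot": TCP orientation; "ft_force": force on the tool from outside, world axes, zero at the start; "moment": the same for the moment, N m; "opening": opening from 0.0 (shut) to 1.0 (fully open); "grip_force": force on a finger pad.
Only numpy, scipy, OpenCV 4.12 (cv2) and the standard library are available. Lean on these libraries where they do the work, as an engineer would, in place of code of your own. Each camera call takes 0.05 s, during which the arm holds its last target. There are 200 camera calls.

## Working session

There is one attempt and no reset: what is moved stays moved. The work goes in short steps, Python scripts to look and compute and a tool call to move; the robot and the scene stay as the last step left them, time stands still between calls to the robot, and variables do not carry over. Pictures are saved under pics/ and viewed, at most 12 in all, crops included, and the job is handed in when it is done.

Besides the shell and the picture viewer there is one more tool, called after "Call:" in YAML: its name, and indented under it one key for each argument. drive_tool: Moves the arm, as the interface text tells. Its arguments: {"type":"object","properties":{"deltas":{"type":"string"},"gripper":{"type":"number"}},"required":["deltas"]}

```bash
mkdir -p pics; ls; python3 - <<'E'
from cell import env
import cv2,numpy as np
for n in("scene","top"):
    p,d=env.read_camera(n); cv2.imwrite(f"pics/{n}.png",p[:,:,::-1]); np.savez(f"{n}.npz",p=p,d=d)
    c=env.camera_params(n); print(n,np.round(c["mtx"],1).tolist(),np.round(c["camera_from_world"],3).tolist())
print(env.state())
E
```

```text
pics
scene [[554.3, 0.0, 312.6], [0.0, 554.3, 237.8], [0.0, 0.0, 1.0]] [[-0.433, 0.902, 0.009, 326.706], [0.522, 0.259, -0.813, -182.381], [-0.735, -0.347, -0.582, 1563.221], [0.0, 0.0, 0.0, 1.0]]
top [[561.4, 0.0, 319.4], [0.0, 561.4, 237.3], [0.0, 0.0, 1.0]] [[-0.009, -1.0, 0.016, -94.531], [-0.99, 0.007, -0.142, 538.832], [0.141, -0.017, -0.99, 1153.553], [0.0, 0.0, 0.0, 1.0]]
{'t': 0.1, 'joints': array([-1.37758647e+00,  4.91479684e-01,  1.55939145e+00, -8.80147812e-06,
        1.09167690e+00, -1.05581719e-01]), 'qvel': array([ 5.72241109e-04, -9.19297246e-04,  7.44623397e-05,  4.17249264e-04,
       -8.24884430e-05, -2.05347731e-04]), 'tau': array([ 3.28300506e-03, -6.13623548e+01, -2.58605719e+01,  6.93896413e-02,
        4.69917257e-02, -4.21077232e-05]), 'eef_pos': array([ 183.97164843, -597.10674453,  231.13133253]), 'tcp_rot': array([-3.14064177e+00, -9.29201398e-05,  2.98795594e-01]), 'ft_force': array([-0.45240366, -0.60123116, -0.3221416 ]), 'moment': array([0.05466581, 0.03209279, 0.03735283]), 'grip_force': 0.0, 'opening': 0.9966950536552636}
```

View pics/top.png

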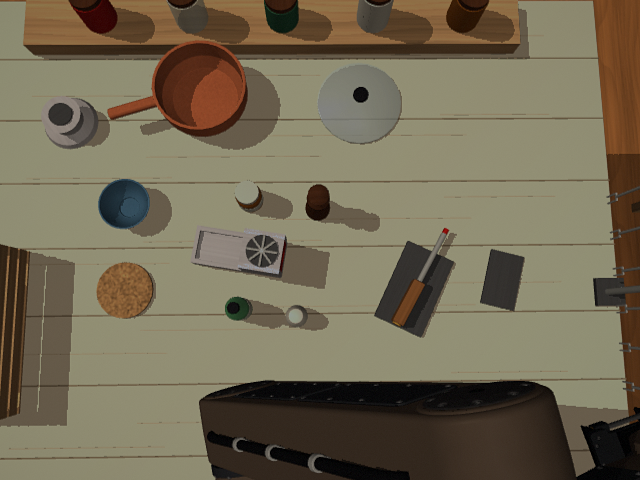

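View pics/scene.png

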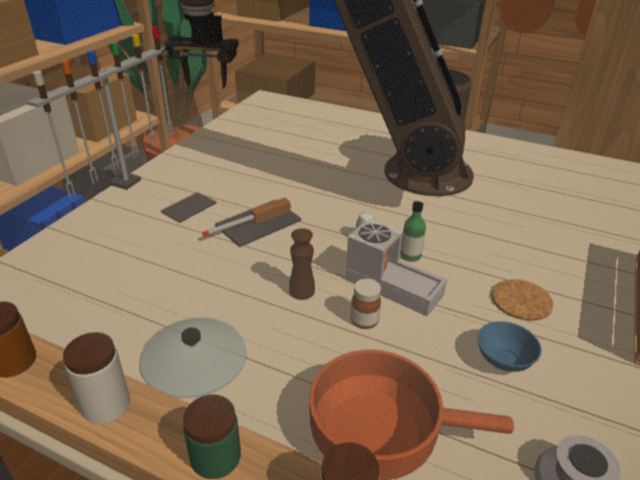

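The top view shows the base with its grate at (262,252) and its apron reaching left to (193,246). The large slate is at (415,288), with the tool's handle at (408,303) and its red tip at (446,231). The cork mat is at (125,290), the bowl at (124,204), the mill at (317,200), the shaker at (295,316), the jar at (248,195) and the bottle at (237,308). The scene view agrees.

```bash
cat > h.py <<'E'
import numpy as np,cv2
from cell import env
def cloud(n,d):
    c=env.camera_params(n);K=c["mtx"];T=np.linalg.inv(c["camera_from_world"])
    v,u=np.mgrid[:480,:640]
    P=np.stack([(u-K[0,2])/K[0,0]*d,(v-K[1,2])/K[1,1]*d,d],-1)
    return P@T[:3,:3].T+T[:3,3]
def ray(n,uv,z):
    c=env.camera_params(n);K=c["mtx"];T=np.linalg.inv(c["camera_from_world"])
    uv=np.atleast_2d(np.float64(uv)); r=np.c_[(uv-K[:2,2])/[K[0,0],K[1,1]],np.ones(len(uv))]@T[:3,:3].T
    o=T[:3,3]; return o+r*((z-o[2])/r[:,2])[:,None]
def big(m):
    n,l,s,c=cv2.connectedComponentsWithStats(m.astype(np.uint8)); return l==1+np.argmax(s[1:,4])
def rect(xy):
    (c,s,a)=cv2.minAreaRect(np.float32(xy)); return np.round(c,1),np.round(s,1),round(a,1)
E
python3 - <<'E'
from h import *
f=np.load("top.npz");p,d=f["p"],f["d"];P=cloud("top",d);Z=P[...,2]
hsv=cv2.cvtColor(p,cv2.COLOR_RGB2HSV);H,S,V=[hsv[...,i].astype(int) for i in range(3)]
def win(u0,u1,v0,v1):
    m=np.zeros((480,640),bool);m[v0:v1,u0:u1]=1;return m
def out(n,m): print(n,m.sum(),rect(P[m][:,:2]),"z",np.round(np.percentile(P[m][:,2],[5,50,95]),1))
b=win(185,300,220,290)
out("roof",big(b&(Z>105))); out("base all",big(b&(Z>25)))
out("tableZ",win(500,580,100,180))
sl=win(365,465,232,345)
hd=big(sl&(H<18)&(S>120)&(V>70)&(Z>25)&win(380,432,270,340)); out("handle",hd)
c=cv2.findNonZero(hd.astype(np.uint8))[:,0]; print("handle ray z42",rect(ray("top",c,42)[:,:2]))
tip=big(sl&((H<6)|(H>174))&(S>150)&win(438,455,222,240)); q=np.argwhere(tip)[:,::-1]; print("tip",len(q),q.mean(0),ray("top",q.mean(0),26),np.percentile(Z[tip],[5,50,95]))
rod=sl&(Z>18)&win(422,455,222,285)&(S<90); out("rod",rod)
s=big(sl&(V<75)&(S<80)); q=cv2.findNonZero(s.astype(np.uint8))[:,0]; print("slate",rect(ray("top",q,10)[:,:2]))
ck=big(win(85,165,255,325)&(S>70)&(H<25)); q=cv2.findNonZero(ck.astype(np.uint8))[:,0];print("cork",cv2.minEnclosingCircle(np.float32(ray("top",q,8)[:,:2])))
for n,w,z in(("mill",win(295,340,175,225),120),("shaker",win(280,312,300,330),45),("jar",win(230,268,178,215),60),("bottle",win(220,255,290,325),45),("bowl",win(90,155,175,232),30)):
    m=big(w&(Z>z)); out(n,m)
E
```

```text
roof 1699 (array([472.1, -23.9]), array([207.7, 105.2]), 54.9) z [112.5 117.3 122.8]
base all 3728 (array([490.6,  30.4]), array([300. , 127.5]), 64.9) z [ 32.9  48.5 121.5]
tableZ 6400 (array([ 650.3, -369.9]), array([241.8, 772.7]), 26.6) z [-3.5  0.6  4.6]
handle 578 (array([ 373.2, -208.4]), array([ 79.7, 247.3]), 19.6) z [38.6 42.6 46.8]
handle ray z42 (array([ 398.3, -282.4]), array([ 25.2, 102.9]), 60.3)
tip 7 [445.14285714 232.28571429] [[ 549.00620409 -370.47579994   26.        ]] [29.49683851 31.70227521 33.47846146]
rod 289 (array([ 433.2, -239.4]), array([ 63.3, 340.4]), 32.2) z [  27.1   31.8 1219.6]
slate (array([ 442. , -277.7]), array([ 56.8, 178.8]), 64.5)
cork ((404.4573974609375, 316.6700439453125), 87.81262969970703)
mill 369 (array([498.6, -95.1]), array([ 41. , 258.8]), 89.6) z [144.1 150.2 158.5]
shaker 346 (array([373.4, -48.4]), array([42.3, 43.5]), 36.5) z [47.9 64.4 71.4]
jar 504 (array([505.2,   2.5]), array([312.3,  50.7]), 21.6) z [63.8 85.2 88.9]
bottle 501 (array([390.3,   7.1]), array([ 46.4, 170.2]), 1.5) z [ 64.5  97.1 142.6]
bowl 670 (array([526.9, 132.5]), array([515.6, 108. ]), 65.1) z [31.2 41.8 48.2]
```

```bash
python3 - <<'E'
from h import *
f=np.load("top.npz");p,d=f["p"],f["d"]
d=cv2.medianBlur(d,5);P=cloud("top",d);Z=P[...,2]
hsv=cv2.cvtColor(p,cv2.COLOR_RGB2HSV);H,S,V=[hsv[...,i].astype(int) for i in range(3)]
def win(u0,u1,v0,v1):
    m=np.zeros((480,640),bool);m[v0:v1,u0:u1]=1;return m
def px(m): return cv2.findNonZero(m.astype(np.uint8))[:,0]
b=win(185,300,220,290)
print("roof",rect(ray("top",px(big(b&(Z>100)&(Z<130))),115)[:,:2]))
m=big(b&(Z>20)&(Z<60)&win(185,245,220,290)); print("apron@43",rect(ray("top",px(m),43)[:,:2]))
x=cv2.boxPoints(cv2.minAreaRect(np.float32(px(m))));print(x.round(1).tolist())
o=win(70,180,240,340)&(abs(H-14)<8)&(S>95)&(Z<20); q=ray("top",px(big(o)),8)[:,:2]; print("cork",q.mean(0),rect(q))
q=ray("top",px(big(win(365,465,232,345)&(V<85)&(S<80)|(win(365,465,232,345)&(Z>20)))),10)[:,:2];print("slate+",rect(q))
for n,w,z in(("mill",win(295,340,175,225),148),("shaker",win(280,312,300,330),60),("jar",win(230,268,178,215),78),("bottle",win(220,255,290,325),120),("bottle45",win(220,255,290,325),40),("bowl",win(90,155,175,232),36)):
    m=big(w&(Z>z)&(Z<200));zz=np.median(Z[m]); print(n,m.sum(),zz.round(),rect(ray("top",px(m),zz)[:,:2]))
E
```

```text
roof (array([500.6,  17.6]), array([83.2, 81. ]), 80.4)
apron@43 (array([516.1, 111.1]), array([114.8,  84.4]), 82.0)
[[189.89999389648438, 264.29998779296875], [195.10000610351562, 224.6999969482422], [249.1999969482422, 231.8000030517578], [243.89999389648438, 271.3999938964844]]
cork [431.56155502 319.15676677] (array([432.8, 319.6]), array([119.6, 117.3]), 89.5)
slate+ (array([ 454. , -313.3]), array([110.6, 233.1]), 64.5)
mill 253 152.0 (array([606. , -95.8]), array([33. , 33.7]), 89.7)
shaker 217 67.0 (array([372.8, -48.2]), array([30.5, 32.2]), 89.7)
jar 451 85.0 (array([626.8,  51.5]), array([47.5, 46.3]), 89.7)
bottle 116 140.0 (array([389.2,  69.2]), array([20.3, 21.2]), 45.0)
bottle45 502 97.0 (array([388.5,  65.8]), array([49.7, 45.2]), 89.5)
bowl 391 41.0 (array([622.1, 331.1]), array([ 75.5, 108.6]), 56.9)
```

Call:
drive_tool:
  deltas: ".19 .33 -.03 -.026;.19 .33 -.03 -.026;.19 .33 -.03 -.026;.19 .33 -.03 -.026;.19 .33 -.03 -.026;.19 .33 -.03 -.026;.19 .33 -.03 -.026;.19 .33 -.03 -.026;.19 .33 -.03 -.026;.19 .33 -.03 -.026"
  gripper: 0

```text
t: 0.93
eef_pos: [374.4, -265.6, 201.5]
tcp_rot: [3.142, 0.0, -0.522]
ft_force: [1.1, -1.0, -0.6]
opening: 1.001
grip_force: 0.0
```

Call:
drive_tool:
  deltas: "0 0 0 0;0 0 0 0"

```text
t: 1.1
eef_pos: [374.7, -265.8, 201.6]
tcp_rot: [3.142, 0.0, -0.514]
ft_force: [-0.5, 0.3, -1.0]
opening: 0.997
grip_force: 0.0
```

```bash
python3 - <<'E'
from h import *
s=env.state();print(s["eef_pos"],s["tcp_rot"],s["joints"])
p,d=env.read_camera("wrist");cv2.imwrite("pics/w1.png",p[:,:,::-1]);np.savez("w1.npz",p=p,d=d,e=s["eef_pos"],r=s["tcp_rot"])
print({k:np.round(v,3).tolist() for k,v in env.camera_params("wrist").items()})
E
```

```text
[ 374.688815   -265.82366166  201.58654396] [ 3.14157420e+00  3.62229625e-04 -5.14162880e-01] [-7.60924348e-01  2.97324688e-01  1.98598482e+00 -1.40532152e-04
  8.58629898e-01  1.32412671e+00]
{'mtx': [[371.648, 0.0, 317.554], [0.0, 371.648, 240.388], [0.0, 0.0, 1.0]], 'mount': [[-0.001, -0.961, -0.275, 76.406], [1.0, -0.001, 0.0, -0.901], [-0.0, -0.275, 0.961, -152.048], [0.0, 0.0, 0.0, 1.0]]}
```

View pics/w1.png

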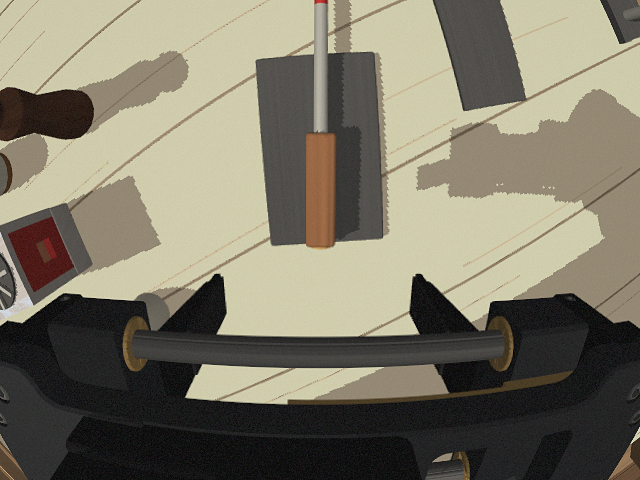

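The wrist view shows the handle from (320,133) to (320,247), the tip at the top edge at (320,2), and the slate with corners (257,58), (373,53), (382,240) and (273,245). The red wall with its hole is at (47,250).

```bash
cat >> h.py <<'E'
from scipy.spatial.transform import Rotation as Ro
def wray(uv,z,e,r):
    c=env.camera_params("wrist");K,M=c["mtx"],c["mount"]
    uv=np.atleast_2d(np.float64(uv)); q=(uv-K[:2,2])/K[0,0]; t=np.linalg.norm(q,axis=1,keepdims=True)+1e-12
    v=np.c_[q/t*np.sin(t),np.cos(t)]; R=Ro.from_euler("xyz",r).as_matrix()
    v=v@M[:3,:3].T@R.T; o=R@M[:3,3]+e; return o+v*((z-o[2])/v[:,2])[:,None]
E
python3 - <<'E'
from h import *
f=np.load("w1.npz");p,e,r=f["p"],f["e"],f["r"]
hsv=cv2.cvtColor(p,cv2.COLOR_RGB2HSV);H,S,V=[hsv[...,i].astype(int) for i in range(3)]
w=np.zeros((480,640),bool);w[:260,230:400]=1
px=lambda m:cv2.findNonZero(m.astype(np.uint8))[:,0]
h=big(w&(H<16)&(S>110)&(V>110)&(np.arange(480)[:,None]>100)); q=px(h); print("handle px",q.min(0),q.max(0)); print(rect(wray(q,42,e,r)[:,:2]))
print("rod axis @26",wray([[320.5,128],[319.5,8]],26,e,r).round(1))
print("slate corners",wray([[257,58],[373,53],[382,239],[273,245]],10,e,r).round(1))
w2=np.zeros((480,640),bool);w2[200:310,0:95]=1
red=w2&((H<8)|(H>172))&(S>120); ho=np.argwhere(red)[:,::-1]; print("red",rect(ho))
print("hole ray z65",wray([47,250],65,e,r).round(1))
E
```

```text
handle px [306 133] [334 246]
(array([ 400.8, -282. ]), array([23.8, 97.6]), 60.1)
rod axis @26 [[ 447.  -308.7   26. ]
 [ 543.5 -362.4   26. ]]
slate corners [[ 534.4 -291.6   10. ]
 [ 486.1 -386.3   10. ]
 [ 326.3 -309.3   10. ]
 [ 373.1 -214.3   10. ]]
red (array([ 44.9, 260.5]), array([79.4, 47.6]), 66.0)
hole ray z65 [[494. -22.  65.]]
```

Call:
drive_tool:
  deltas: ".01 -.02 -.3 0;0 0 -.3 0;0 0 -.3 0;0 0 -.3 0;0 0 -.3 0;0 0 -.2 0;0 0 0 0;0 0 0 0"

```text
t: 1.82
eef_pos: [374.2, -270.3, 30.6]
tcp_rot: [-3.141, 0.002, -0.519]
ft_force: [0.1, -0.1, 1.1]
opening: 0.997
grip_force: 0.0
```

Call:
drive_tool:
  deltas: "0 0 0 0;0 0 0 0;0 0 0 0;0 0 0 0;0 0 0 0;0 0 0 0;0 0 0 0;0 0 0 0"
  gripper: 1

```text
t: 2.48
eef_pos: [375.0, -269.3, 31.7]
tcp_rot: [3.141, -0.0, -0.518]
ft_force: [0.1, -0.4, 0.0]
opening: 0.494
grip_force: 0.0
```

Call:
drive_tool:
  deltas: "0 0 0 0;0 0 0 0;0 0 0 0;0 0 0 0;0 0 0 0;0 0 0 0"

```text
t: 2.98
eef_pos: [375.0, -269.3, 31.6]
tcp_rot: [3.142, 0.0, -0.518]
ft_force: [0.4, 0.5, -0.6]
opening: 0.271
grip_force: 30.0
```

Call:
drive_tool:
  deltas: "0 0 .1 0;0 0 .2 0;0 0 .2 0;0 0 .1 0;0 0 0 0"

```text
t: 3.4
eef_pos: [375.5, -269.7, 93.3]
tcp_rot: [3.141, -0.003, -0.518]
ft_force: [0.2, -0.5, -1.6]
opening: 0.272
grip_force: 30.0
```

Call:
drive_tool:
  deltas: ".1 -.06 0 .038;.1 -.06 0 .038;.1 -.06 0 .038;.1 -.06 0 .038;.1 -.06 0 .038;.05 0 0 .038;.05 0 0 .038;0 0 0 .038;0 0 0 .038;0 0 0 .038"

```text
t: 4.23
eef_pos: [434.7, -299.0, 90.4]
tcp_rot: [-3.14, 0.0, 0.682]
ft_force: [-0.5, 0.0, -2.6]
opening: 0.272
grip_force: 30.0
```

Call:
drive_tool:
  deltas: ".03 .02 0 .038;.03 .02 0 .038;.03 .02 0 .038;.03 .02 0 .038;.03 .02 0 .038;0 .02 0 .038;0 0 0 0;0 0 0 0;0 0 0 0"

```text
t: 4.98
eef_pos: [449.8, -287.3, 91.1]
tcp_rot: [-3.141, -0.0, 1.388]
ft_force: [-0.5, -0.3, -3.1]
opening: 0.273
grip_force: 30.0
```

```bash
python3 - <<'E'
from h import *
s=env.state();print(s["eef_pos"],s["tcp_rot"],s["joints"])
p,d=env.read_camera("wrist");cv2.imwrite("pics/w2.png",p[:,:,::-1]);np.savez("w2.npz",p=p,d=d,e=s["eef_pos"],r=s["tcp_rot"])
E
```

```text
[ 449.82908859 -287.28199587   91.11213475] [-3.14105193e+00 -3.16516766e-04  1.38811622e+00] [-6.92143315e-01  5.54995886e-01  1.91899272e+00  2.03460839e-05
  6.68230464e-01 -5.09479264e-01]
```

View pics/w2.png

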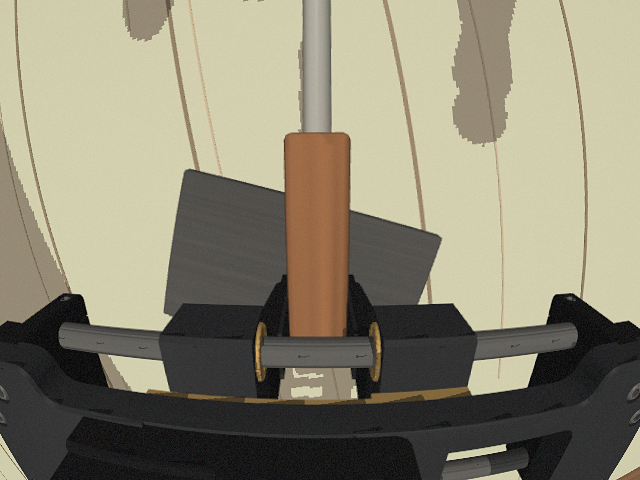

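The wrist view shows the handle held straight between (285,135) and (350,335). The tip is out of frame, so I will use the top and scene cameras for it.

```bash
python3 - <<'E'
from h import *
T={}
for n in("top","scene"):
    p,d=env.read_camera(n); np.savez(n+"2.npz",p=p,d=d); cv2.imwrite(f"pics/{n}2.png",p[:,:,::-1])
    hsv=cv2.cvtColor(p,cv2.COLOR_RGB2HSV);H,S,V=[hsv[...,i].astype(int) for i in range(3)]
    m=((H<5)|(H>175))&(S>150)&(V>70); w=np.zeros((480,640),bool)
    if n=="top": w[200:320,286:400]=1
    else: w[180:300,220:348]=1
    m&=w
    k,l,s,c=cv2.connectedComponentsWithStats(m.astype(np.uint8)); print(n,[(s[i].tolist(),c[i].round(1).tolist()) for i in range(1,k) if s[i,4]>3])
    T[n]=p
E
python3 - <<'E'
import cv2
a=cv2.imread("pics/top2.png")[205:325,180:380];b=cv2.imread("pics/scene2.png")[180:320,220:460]
cv2.imwrite("pics/c2.png",cv2.vconcat([cv2.resize(a,(500,300),interpolation=0),cv2.resize(b,(500,292),interpolation=0)]))
E
```

```text
top [([312, 257, 6, 6, 30], [314.5, 260.0])]
scene [([328, 226, 5, 5, 17], [330.3, 227.9])]
```

View pics/c2.png

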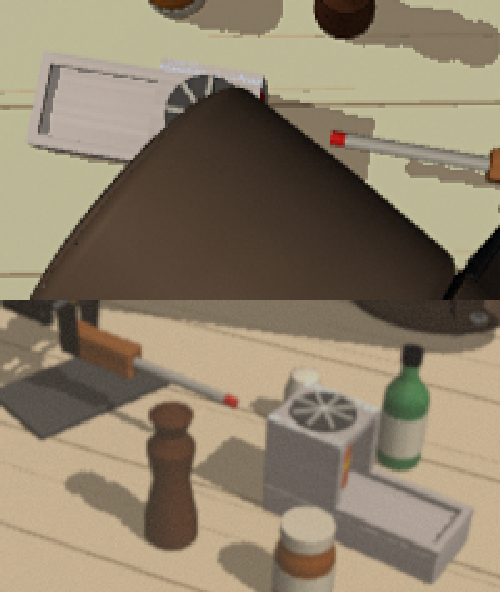

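The crop shows the rod pointing at the red rear wall. The tip is at top pixel (312,260), left of the handle, and the base and bystanders are undisturbed.

```bash
python3 - <<'E'
from h import *
print("tip top @86",ray("top",[[312,259.7],[317.2,260.3]],86).round(1))
for z in (78,82,86,90): print(z,"scene tip",ray("scene",[331.5,228.3],z).round(1))
s=env.state();print(s["eef_pos"],s["tcp_rot"][2]); y=s["tcp_rot"][2];print("kin tip",s["eef_pos"][:2]+208*np.array([np.cos(y),np.sin(y)]))
f=np.load("top.npz");p,d=f["p"],cv2.medianBlur(f["d"],5);Z=cloud("top",d)[...,2]
g=cv2.cvtColor(p,cv2.COLOR_RGB2GRAY).astype(float)
g=cv2.GaussianBlur(g,(3,3),0); gy=cv2.Sobel(g,cv2.CV_64F,0,1)
def edge(us,v0,v1,z,sg,n):
    P=[]
    for u in us:
        c=sg*gy[v0:v1,u]; k=c.argmax()
        if 0<k<len(c)-1:
            o=(c[k-1]-c[k+1])/(2*(c[k-1]-2*c[k]+c[k+1])+1e-9); P.append([u,v0+k+o])
    P=np.array(P); W=ray("top",P,z)[:,:2]; vx,vy,x0,y0=cv2.fitLine(np.float32(W),cv2.DIST_HUBER,0,.01,.01).ravel()
    print(n,P[[0,-1]].round(1).tolist(),"ang",np.degrees(np.arctan2(vy,vx)).round(2),"x at y=0,95",(x0-vx/vy*y0).round(1),(x0+vx/vy*(95-y0)).round(1))
for sg in(1,-1):
    edge(range(202,238),222,240,43,sg,"apron top");edge(range(198,238),255,280,43,sg,"apron bot");edge(range(250,284),222,242,115,sg,"roof top");edge(range(248,284),262,284,115,sg,"roof bot")
E
```

```text
tip top @86 [[485.5 -82.5  86. ]
 [484.2 -93.   86. ]]
78 scene tip [[476.1 -89.4  78. ]]
82 scene tip [[481.4 -87.1  82. ]]
86 scene tip [[486.8 -84.8  86. ]]
90 scene tip [[492.1 -82.6  90. ]]
[ 449.90712662 -287.41623175   91.50045246] 1.3899177699580916
kin tip [487.32505092 -82.80953846]
apron top [[202.0, 236.2], [237.0, 237.2]] ang 81.02 x at y=0,95 526.5 541.5
apron bot [[198.0, 265.1], [237.0, 272.1]] ang 79.64 x at y=0,95 451.3 468.6
roof top [[250.0, 230.9], [283.0, 223.2]] ang 81.99 x at y=0,95 534.1 547.5
roof bot [[248.0, 273.6], [283.0, 282.0]] ang 58.44 x at y=0,95 454.5 512.9
apron top [[202.0, 230.1], [237.0, 234.8]] ang 80.86 x at y=0,95 531.5 546.8
apron bot [[198.0, 262.6], [237.0, 269.1]] ang 80.19 x at y=0,95 458.3 474.7
roof top [[250.0, 239.0], [283.0, 239.1]] ang 81.69 x at y=0,95 528.9 542.7
roof bot [[248.0, 268.9], [283.0, 278.1]] ang 80.26 x at y=0,95 457.9 474.2
```

```bash
python3 -c "
import cv2
a=cv2.imread('pics/w1.png')[200:310,0:110];cv2.imwrite('pics/c3.png',cv2.resize(a,(550,550),interpolation=2))"
```

```text
(no output)
```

View pics/c3.png

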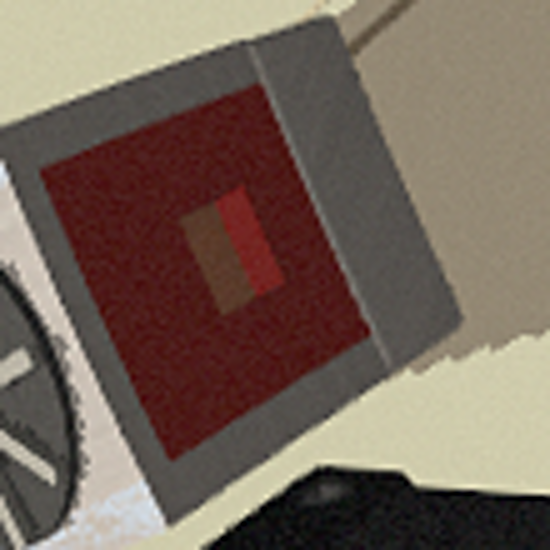

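The crop shows the hole's outer corners at (180,215), (243,185), (287,282) and (222,317), and the red panel's at (40,170), (262,85), (372,335) and (170,460), all in 5x crop pixels.

```bash
python3 - <<'E'
from h import *
f=np.load("w1.npz");e,r=f["e"],f["r"]
for n,z,c in(("hole76",76,[[180,215],[222,317]]),("hole54",54,[[243,185],[287,282]]),("red107",107,[[40,170],[170,460]]),("red35",35,[[262,85],[372,335]]),("wall115",115,[[2,130],[165,525]])):
    W=wray(np.array(c)/5-.4+[0,200],z,e,r)[:,:2]; v=W[0]-W[1]; print(n,W.round(1).tolist(),"mid",W.mean(0).round(1),"len",np.linalg.norm(v).round(1),"normal ang",(np.degrees(np.arctan2(v[1],v[0]))+90).round(1))
E
```

```text
hole76 [[507.9, -24.6], [486.5, -20.1]] mid [497.2 -22.3] len 21.8 normal ang 77.9
hole54 [[508.2, -24.0], [486.3, -20.6]] mid [497.2 -22.3] len 22.1 normal ang 81.3
red107 [[526.3, -27.6], [468.3, -17.6]] mid [497.3 -22.6] len 58.9 normal ang 80.2
red35 [[526.1, -26.4], [467.8, -16.7]] mid [496.9 -21.6] len 59.1 normal ang 80.5
wall115 [[534.7, -32.1], [459.1, -14.9]] mid [496.9 -23.5] len 77.6 normal ang 77.2
```

Call:
drive_tool:
  deltas: ".024 0 -.1 .006;0 0 -.11 0;0 0 0 0;0 0 0 0;0 0 0 0"

```text
t: 5.55
eef_pos: [452.3, -287.3, 70.3]
tcp_rot: [-3.141, -0.0, 1.411]
ft_force: [0.3, -0.3, -1.9]
opening: 0.274
grip_force: 30.0
```

```bash
python3 - <<'E'
from h import *
s=env.state();e=s["eef_pos"];y=s["tcp_rot"][2];print(e,s["tcp_rot"])
t=e[:2]+208*np.array([np.cos(y),np.sin(y)]);print("tip",t)
a=1.407;h=np.array([496,-22.5]);Y=np.array([np.cos(a),np.sin(a)]);X=np.array([Y[1],-Y[0]])
print("tip in hole frame",(t-h)@X,(t-h)@Y, "tcp",(e[:2]-h)@X)
p,d=env.read_camera("top")
hsv=cv2.cvtColor(p,cv2.COLOR_RGB2HSV);m=((hsv[...,0]<5)|(hsv[...,0]>175))&(hsv[...,1]>150)&(hsv[...,2]>70);m[:, :286]=0;m[:,400:]=0;m[:200]=0;m[320:]=0
q=np.argwhere(big(m))[:,::-1];print(q.min(0),q.max(0),ray("top",[q[:,0].min()-.5,q[:,1].mean()],e[2]-5.6))
E
```

```text
[ 452.34908117 -287.26826865   70.31914956] [-3.14109018e+00 -3.37637283e-04  1.41068056e+00]
tip [485.51103895 -81.92883123]
tip in hole frame -0.6578143021124953 -60.343778189785354 tcp 0.10774136757801085Traceback (most recent call last):
  File "<stdin>", line 8, in <module>
  File "h.py", line 13, in big
    n,l,s,c=cv2.connectedComponentsWithStats(m.astype(np.uint8)); return l==1+np.argmax(s[1:,4])
                                                                              ~~~~~~~~~^^^^^^^^^
    return _wrapfunc(a, 'argmax', axis=axis, out=out, **kwds)
    return bound(*args, **kwds)
ValueError: attempt to get argmax of an empty sequence
```

Call:
drive_tool:
  deltas: ".016 .1 0 0;.016 .1 0 0;.017 .1 0 0;.016 .1 0 0;.016 .1 0 0;.017 .1 0 0;.016 .09 0 0;0 0 0 0"

```text
t: 6.27
eef_pos: [463.9, -216.5, 70.7]
tcp_rot: [-3.141, -0.0, 1.412]
ft_force: [-0.2, 0.3, -1.8]
opening: 0.274
grip_force: 30.0
```

Call:
drive_tool:
  deltas: ".006 .04 0 0;.007 .04 0 0;.006 .04 0 0;.007 .04 0 0;.006 .04 0 0;.007 .04 0 0;.006 .04 0 0"

```text
t: 6.85
eef_pos: [469.1, -192.2, 71.1]
tcp_rot: [3.139, 0.003, 1.411]
ft_force: [-2.3, -13.4, -2.0]
opening: 0.27
grip_force: 30.0
```

Call:
drive_tool:
  deltas: ".006 .04 0 0;.007 .04 0 0;.006 .04 0 0;.007 .04 0 0;.006 .04 0 0;.007 .04 0 0;.006 .04 0 0"

```text
t: 7.43
eef_pos: [473.0, -162.9, 70.8]
tcp_rot: [3.141, 0.001, 1.41]
ft_force: [-0.2, -0.8, -2.8]
opening: 0.27
grip_force: 30.0
```

```bash
python3 - <<'E'
from h import *
p,d=env.read_camera("scene");q,_=env.read_camera("top")
a=cv2.resize(p[170:320,250:460],(560,400),interpolation=2);cv2.imwrite("pics/s4.png",a[:,:,::-1])
s=env.state();print(s["eef_pos"],s["ft_force"])
E
```

```text
[ 472.7825736  -162.08980122   70.64523251] [ 0.09923172 -0.20225394 -2.79864707]
```

View pics/s4.png

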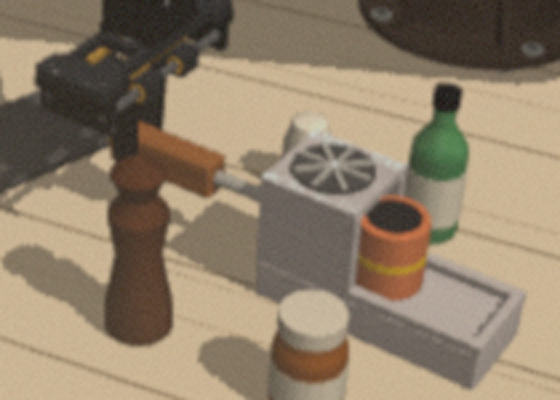

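The picture shows the can standing mostly out of the mouth, near (395,250) in the crop, with the rod still through the wall and the mill clear. I will push further.

Call:
drive_tool:
  deltas: ".005 .03 0 0;.005 .03 0 0;.005 .03 0 0;.005 .03 0 0;.005 .03 0 0;.005 .03 0 0;.005 .03 0 0;.005 .03 0 0;.005 .03 0 0;.005 .03 0 0"

```text
t: 8.37
eef_pos: [477.9, -132.0, 70.7]
tcp_rot: [3.141, 0.0, 1.411]
ft_force: [-0.7, -1.3, -2.6]
opening: 0.274
grip_force: 30.0
```

Call:
drive_tool:
  deltas: ".005 .03 0 0;.005 .03 0 0;.003 .02 0 0;0 0 0 0;0 0 0 0;0 0 0 0"

```text
t: 8.87
eef_pos: [479.1, -124.3, 70.7]
tcp_rot: [-3.142, -0.0, 1.411]
ft_force: [-0.2, 1.0, -2.8]
opening: 0.276
grip_force: 30.0
```

```bash
python3 - <<'E'
from h import *
p,d=env.read_camera("scene")
hsv=cv2.cvtColor(p,cv2.COLOR_RGB2HSV);H,S,V=[hsv[...,i].astype(int) for i in range(3)]
w=np.zeros((480,640),bool);w[225:300,375:460]=1
m=big(w&(V<60)); q=cv2.findNonZero(m.astype(np.uint8))[:,0];print("top px",q.min(0),q.max(0),m.sum())
W=ray("scene",q,95)[:,:2]; c=W.mean(0);print("can top centre scene",c,rect(W))
a=1.407;h=np.array([496,-22.5]);Y=np.array([np.cos(a),np.sin(a)]);X=np.array([Y[1],-Y[0]])
print("base frame",(c-h)@X,(c-h)@Y-40)
g,dd=env.read_camera("top")
out=cv2.hconcat([cv2.resize(p[180:310,330:470],(400,371)),cv2.resize(g[200:330,180:320],(400,371))]);cv2.imwrite("pics/s5.png",out[:,:,::-1])
s=env.state();e=s["eef_pos"];print(e,s["ft_force"],"tip y",(e[:2]-h)@Y+208-40)
E
```

```text
top px [407 253] [424 262] 128
can top centre scene [518.6072425  109.62917926] (array([517.5, 109.3]), array([28.9, 34. ]), 26.3)
base frame 0.7590227244790289 94.04712347028092
[ 479.07883005 -124.35675195   70.64523998] [ 0.45357655 -0.41726252 -2.62349619] tip y 64.74731667896009
```

View pics/s5.png

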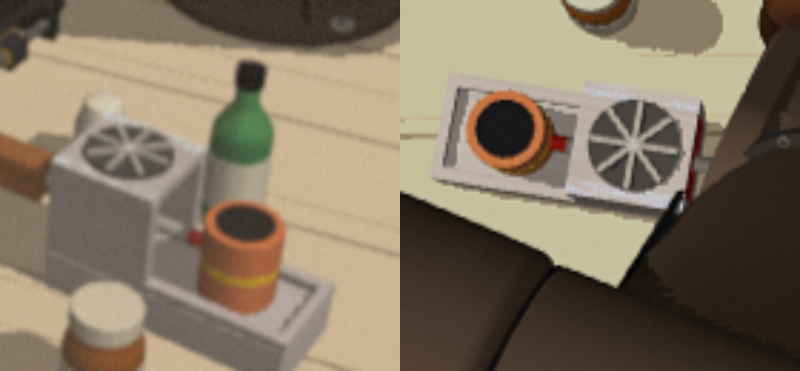

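The can stands upright on the apron at base y of about 94, with the red tip just behind it. I will retract now.

Call:
drive_tool:
  deltas: "-.016 -.1 0 0;-.033 -.2 0 0;-.033 -.2 0 0;-.033 -.2 0 0;-.033 -.2 0 0;-.033 -.2 0 0;-.033 -.2 0 0;-.033 -.2 0 0;-.026 -.16 0 0;0 0 .1 0"

```text
t: 9.8
eef_pos: [450.7, -293.2, 79.6]
tcp_rot: [-3.141, -0.0, 1.408]
ft_force: [-0.8, 0.3, -2.8]
opening: 0.275
grip_force: 30.0
```

Call:
drive_tool:
  deltas: "0 0 .1 0;0 0 0 0"

```text
t: 9.97
eef_pos: [452.1, -290.6, 92.6]
tcp_rot: [3.14, 0.001, 1.411]
ft_force: [0.8, -0.2, -1.9]
opening: 0.27
grip_force: 30.0
```

Call:
drive_tool:
  deltas: "-.02 -.02 0 -.038;-.02 -.02 0 -.038;-.02 -.02 0 -.038;-.02 -.02 0 -.038;-.02 -.02 0 -.038;-.02 -.02 0 -.038;-.02 -.02 0 -.038;-.02 -.02 0 -.038"

```text
t: 10.63
eef_pos: [435.9, -305.5, 91.0]
tcp_rot: [3.141, -0.0, 0.451]
ft_force: [-0.2, 0.9, -1.4]
opening: 0.274
grip_force: 30.0
```

Call:
drive_tool:
  deltas: "-.045 .028 0 -.038;-.045 .028 0 -.038;-.045 .028 0 -.038;-.045 .028 0 -.038;-.045 .028 0 -.038;-.045 .028 0 -.038;-.045 .028 0 -.038;-.045 .028 0 -.038;0 0 0 0;0 0 0 0"

```text
t: 11.47
eef_pos: [400.0, -283.4, 91.0]
tcp_rot: [3.141, -0.0, -0.495]
ft_force: [-0.3, -0.1, -1.9]
opening: 0.273
grip_force: 30.0
```

Call:
drive_tool:
  deltas: "0 0 -.15 0;0 0 -.2 0;0 0 -.15 0;0 0 -.06 0;0 0 -.02 0;0 0 -.01 0;0 0 0 0;0 0 0 0"

```text
t: 12.13
eef_pos: [400.1, -284.1, 32.3]
tcp_rot: [3.141, -0.001, -0.498]
ft_force: [-0.3, -0.2, -1.7]
opening: 0.273
grip_force: 30.0
```

Call:
drive_tool:
  deltas: "0 0 0 0;0 0 0 0;0 0 0 0;0 0 0 0;0 0 0 0;0 0 0 0;0 0 0 0;0 0 0 0"
  gripper: 0.2

```text
t: 12.8
eef_pos: [399.8, -283.9, 31.7]
tcp_rot: [3.141, 0.0, -0.499]
ft_force: [0.9, 0.3, -0.7]
opening: 0.767
grip_force: 0.0
```

Call:
drive_tool:
  deltas: "0 0 .2 0;0 0 .4 0;0 0 .4 0;0 0 .4 0;0 0 .4 0;.07 .25 0 .038;.07 .25 0 .038;.07 .25 0 .038;.07 .25 0 .038;.07 .25 0 .038"

```text
t: 13.63
eef_pos: [434.8, -157.7, 211.8]
tcp_rot: [3.141, -0.0, 0.103]
ft_force: [0.2, -0.6, 0.1]
opening: 0.799
grip_force: 0.0
```

Call:
drive_tool:
  deltas: ".075 .245 0 .038;.075 .245 0 .038;.075 .245 0 .038;.075 .245 0 .038;.075 .245 0 .038;.075 .245 0 .038;.075 .245 0 .038;.075 .245 0 .038;.075 .245 0 .038;.075 .245 0 .038"

```text
t: 14.47
eef_pos: [509.9, 87.4, 211.7]
tcp_rot: [3.142, 0.0, 1.298]
ft_force: [0.4, -0.8, 0.3]
opening: 0.8
grip_force: 0.0
```

Call:
drive_tool:
  deltas: "0 0 0 .037;0 0 0 0;0 0 0 0"

```text
t: 14.72
eef_pos: [509.6, 86.1, 211.5]
tcp_rot: [-3.141, 0.0, 1.405]
ft_force: [-0.3, 0.3, 0.2]
opening: 0.803
grip_force: 0.0
```

```bash
python3 - <<'E'
from h import *
s=env.state();e,r=s["eef_pos"],s["tcp_rot"];print(e,r)
p,d=env.read_camera("wrist");cv2.imwrite("pics/w6.png",p[:,:,::-1]);np.savez("w6.npz",p=p,e=e,r=r)
E
```

```text
[509.55911611  86.12665561 211.50893161] [-3.14124697e+00  1.62518865e-04  1.40465786e+00]
```

View pics/w6.png

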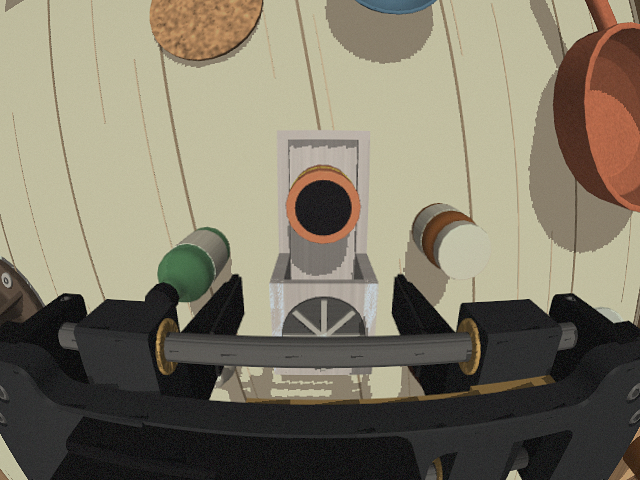

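The wrist view shows the can's top at (323,204), the bottle at (190,275) and jar at (460,250) clear to either side, and the cork mat at (207,15).

```bash
python3 - <<'E'
from h import *
f=np.load("w6.npz");p,e,r=f["p"],f["e"],f["r"]
hsv=cv2.cvtColor(p,cv2.COLOR_RGB2HSV);H,S,V=[hsv[...,i].astype(int) for i in range(3)]
w=np.zeros((480,640),bool);w[160:250,280:370]=1
px=lambda m:cv2.findNonZero(m.astype(np.uint8))[:,0]
W=wray(px(big(w&(V<60))),95,e,r)[:,:2]; c=W.mean(0);print("can",c,rect(W),"move",c-e[:2])
Y=np.array([np.cos(1.405),np.sin(1.405)]);X=np.array([Y[1],-Y[0]]);print("across",(c-e[:2])@X,"along",(c-e[:2])@Y)
w[:]=0;w[:70,130:290]=1
q=px(big(w&(H>5)&(H<22)&(S>95)));print(q.min(0),q.max(0));W=wray(q,8,e,r)[:,:2];print("cork",cv2.minEnclosingCircle(np.float32(W)),rect(W))
E
```

```text
can [516.85597261 112.36865672] (array([517. , 112.4]), array([40.5, 39.9]), 80.4) move [ 7.2968565  26.24200111]
across 2.865874610982042 along 27.08640802907728
[150   0] [262  60]
cork ((433.0849609375, 318.04730224609375), 59.550941467285156) (array([426. , 295.8]), array([ 66.1, 118.6]), 72.7)
```

Call:
drive_tool:
  deltas: ".075 .25 0 0;0 0 -.2 0;0 0 -.3 0;0 0 -.3 0;0 0 -.3 0;0 0 -.2 0;0 0 -.13 0;0 0 0 0;0 0 0 0"

```text
t: 15.52
eef_pos: [517.2, 110.4, 68.6]
tcp_rot: [-3.141, 0.0, 1.405]
ft_force: [-0.3, -0.1, 0.3]
opening: 0.8
grip_force: 0.0
```

Call:
drive_tool:
  deltas: "0 0 0 0;0 0 0 0;0 0 0 0;0 0 0 0;0 0 0 0;0 0 0 0;0 0 0 0;0 0 0 0"
  gripper: 1

```text
t: 16.18
eef_pos: [517.7, 111.1, 69.5]
tcp_rot: [3.14, -0.0, 1.408]
ft_force: [-0.2, -1.8, 7.4]
opening: 0.58
grip_force: 30.0
```

Call:
drive_tool:
  deltas: "0 0 .1 0;0 0 .2 0;0 0 .2 0;0 0 .1 0;-.1 .25 0 0;-.1 .25 0 0;-.1 .25 0 0;-.1 .25 0 0;-.1 .25 0 0;-.1 .25 0 0"

```text
t: 17.02
eef_pos: [456.5, 262.2, 128.8]
tcp_rot: [-3.142, 0.0, 1.408]
ft_force: [0.8, 0.1, -3.1]
opening: 0.584
grip_force: 30.0
```

Call:
drive_tool:
  deltas: "-.1 .25 0 0;-.1 .2 0 0;-.05 .12 0 0;0 0 0 0;0 0 0 0;0 0 0 0"

```text
t: 17.52
eef_pos: [432.6, 317.4, 128.7]
tcp_rot: [3.142, 0.0, 1.407]
ft_force: [0.1, 0.2, -3.0]
opening: 0.583
grip_force: 30.0
```

```bash
python3 - <<'E'
from h import *
s=env.state();print(s["eef_pos"],s["tcp_rot"],s["ft_force"])
p,d=env.read_camera("scene");a=p[170:400,430:630];b=p[130:330,150:430]
cv2.imwrite("pics/s7.png",cv2.hconcat([cv2.resize(a,(400,460)),cv2.resize(b,(400,460))])[:,:,::-1])
E
```

```text
[432.62695727 317.37329106 128.65948616] [3.14152357e+00 2.57310655e-04 1.40749037e+00] [ 0.07580097  0.15347593 -2.99142929]
```

View pics/s7.png

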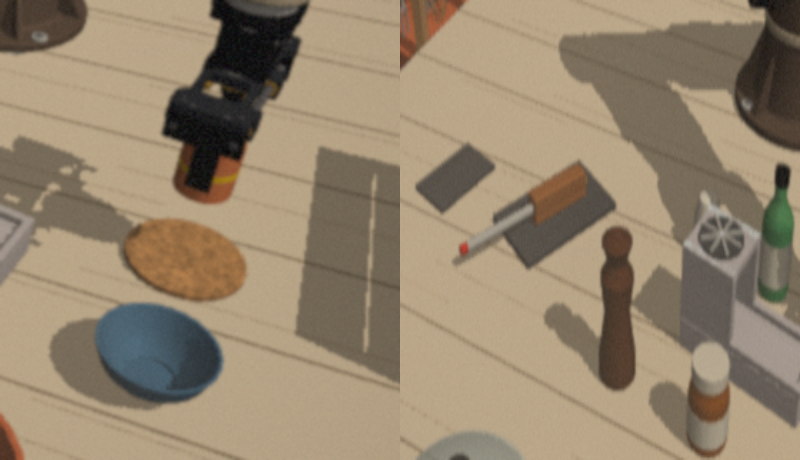

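The can is held upright above the mat, left half at (210,165). The tool lies on the slate, right half at (555,195), and the bystanders are in place. I will lower the can gently.

Call:
drive_tool:
  deltas: "0 0 -.15 0;0 0 -.2 0;0 0 -.2 0;0 0 -.15 0;0 0 -.08 0;0 0 -.04 0;0 0 0 0;0 0 0 0"

```text
t: 18.23
eef_pos: [432.7, 317.9, 47.2]
tcp_rot: [3.141, -0.0, 1.407]
ft_force: [0.6, -0.3, -2.2]
opening: 0.585
grip_force: 30.0
```

Call:
drive_tool:
  deltas: "0 0 -.01 0;0 0 -.01 0;0 0 -.01 0;0 0 0 0"

```text
t: 18.57
eef_pos: [432.4, 318.2, 43.9]
tcp_rot: [3.141, -0.0, 1.408]
ft_force: [-0.3, -0.4, -2.0]
opening: 0.585
grip_force: 30.0
```

Call:
drive_tool:
  deltas: "0 0 -.005 0;0 0 -.005 0;0 0 0 0;0 0 0 0"

```text
t: 18.9
eef_pos: [432.3, 318.1, 42.6]
tcp_rot: [3.142, 0.0, 1.408]
ft_force: [-0.5, 0.7, -3.0]
opening: 0.583
grip_force: 30.0
```

Call:
drive_tool:
  deltas: "0 0 -.005 0;0 0 0 0;0 0 0 0"

```text
t: 19.15
eef_pos: [432.3, 318.1, 42.5]
tcp_rot: [3.141, -0.0, 1.408]
ft_force: [-2.2, -1.0, 4.4]
opening: 0.584
grip_force: 30.0
```

Contact is light at about 4 N, so I will release the can and rise.

Call:
drive_tool:
  deltas: "0 0 0 0;0 0 0 0;0 0 0 0;0 0 0 0;0 0 0 0;0 0 0 0;0 0 0 0"
  gripper: 0

```text
t: 19.73
eef_pos: [432.3, 318.1, 42.1]
tcp_rot: [3.141, -0.0, 1.408]
ft_force: [0.5, -0.7, -0.4]
opening: 0.984
grip_force: 0.0
```

Call:
drive_tool:
  deltas: "0 0 .15 0;0 0 .3 0;0 0 .3 0;0 0 .3 0;0 0 .3 0;0 0 .2 0;0 0 0 0;0 0 0 0;0 0 0 0"

```text
t: 20.48
eef_pos: [431.9, 317.8, 196.3]
tcp_rot: [-3.141, 0.001, 1.408]
ft_force: [0.3, 0.6, 0.1]
opening: 1.002
grip_force: 0.0
```

```bash
python3 - <<'E'
from h import *
s=env.state();print(s["eef_pos"],s["opening"])
p,d=env.read_camera("scene");w,_=env.read_camera("wrist")
cv2.imwrite("pics/s8.png",cv2.hconcat([cv2.resize(p[170:400,430:630],(400,460)),cv2.resize(w,(400,460))])[:,:,::-1])
E
```

```text
[431.91191562 317.84811182 196.31244108] 1.0020239314550614
```

View pics/s8.png

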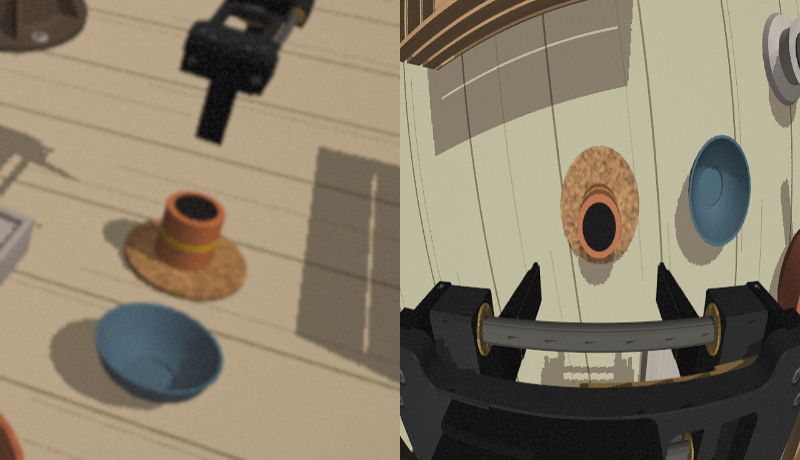

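The can stands upright near the mat's middle, left half at (190,225), and the gripper is clear.

```bash
python3 -c "
from cell import env
print(env.job_done())"
```

```text
the job is handed in; nothing more can be done
None
```

The job is handed in at about 20 s of the 70 s limit: the can stands upright near the middle of the cork mat, the tool lies on the larger slate, and the other things looked undisturbed in the pictures; the hand-in returned no verdict.

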